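Check off a clamping kit on the parts bins

ROBOT

A 6-joint arm with a two-finger parallel gripper is mounted at the origin on a cart in front of the work surface, level with it; the furniture and walls round the work are solid. World frame = base frame: x ahead of the robot, y to its left, z up, the work surface at z = 0. Lengths are in m, angles in rad, forces in N, time in s.
With the tool pointing down it reaches from about 0.375 to 0.975 m from the base axis. Payload 3.8 kg.
Tool frame: the origin (TCP) lies between the finger pads; the fingertips stand ahead of it and the grasp point (between the pads) lies 5 mm behind it (tips_ahead is the z of the fingertips in the tool frame, in m); z points along the fingers, y is the line along which they close (so a half turn about z gives the same grasp; the last joint's range is limited). The gripper opens to 88 mm and grips with 3 to 60 N. Pads are 18 mm wide; open, the fingers measure 123 mm over their backs; the gripper's body (75 mm by 187 mm) begins 45 mm behind the grasp point.
Start: joints at [1.252, 0.264, 1.604, -0, 1.274, -0.037], TCP at [0.188, 0.648, 0.233] pointing down, gripper open.
Joint ranges: [-2.63, 2.63], [-0.94, 2.18], [0.31, 2.57], [-1.31, 4.45], [0, 2.66], [-2.55, 2.55]. Speed limits (rad/s): [2.57, 2.57, 3.14, 3.14, 3.14, 3.14].

INTERFACE

Orientations are given as a rotation vector (axis times angle).
In Python, from station import state, snapshot, camera_model, job_done, tips_ahead gives the robot as it stands.
- The arm moves only by the tool send_rows, never from a script. Its argument "rows" is text: rows parted by semicolons, each of 7 numbers parted by spaces: the turn, a rotation vector about the tool's x, y, z in degrees, then the shift along the tool's x, y, z in mm, then the opening, from 0 (shut) to 1 (fully open). In form: ax ay az x y z claw; .... A call has 1 to 8 rows; each row is the pose to reach, as a shift and turn from the pose commanded when the call began, along the tool's axes at that moment; what a row does not reach only later rows make up. A row lasts 1/12 s, in which the tool goes at most 41.7 mm and 7.16 degrees, less where a joint would pass 70% of its speed; a pose out of reach is approached as far as the arm can. A call with a gripper value outside its range is refused whole. The fingers move at their own pace and stop on an object; "newtons" is the grip in N (left out, the last holds). Time passes only in rows, so rows that repeat a pose let the fingers close. It gives the time, the measured TCP pose, the force, the opening and the grip force at its end, in the units of the state.
- state(): the state, without advancing time (a new reading comes with each control period).
- snapshot(name): name is "scene" or "top" or "wrist"; returns the picture (420x560x3 uint8, blue, green, red); there is no depth.
- camera_model(name): a dict with "fx", "fy", "cx", "cy" (pixels), "k1" (the pictures are not rectified: a ray, as slopes to the right and down, at radius r is drawn at 1 + k1 r^2 times it, then the intrinsics apply), "T" (4x4, takes a point from camera to world coordinates). Camera axes: x right, y down, z forward; pixel columns grow to the right and rows downward; lengths in m; the calibration is good to about 2 mm. A picture is of the moment at which its call begins: read the wrist's pose just before it. camera_model takes no time and is no camera call; for the wrist camera it gives the pose at the moment of the call.
- job_done(): hands the job in; it is judged then, once.
The state is a dict: "t": time; "q": joint angles; "joint_vel": joint speeds; "joint_torque": joint torques, N m; "position": TCP position; "eef_rot": TCP orientation; "force": force on the tool from outside, world axes, zero at the start; "moment": the same for the moment, N m; "width": finger opening in m; "finger_force": force on a finger pad.
Only numpy, scipy, OpenCV 4.12 (cv2) and the standard library are available. Lean on these libraries where they do the work, as an engineer would, in place of code of your own. Each camera call takes 0.05 s, during which the arm holds its last target. There are 200 camera calls.

TASK

Check off the clamping kit in the order in which it will be fitted: with a fingertip, lightly press the green key on the bin that holds the black step block, then the key on the bin with the threaded stud, then the key on the bin with the flange nut, each all the way down so that it stays down. The collet is not part of this kit, so leave the key on its bin up. Only press the keys: leave the parts lying in their bins, and leave the tin and the hex key beside the bins where they are.

Things in the scene. Friction and masses are not known exactly. Their poses are not given: they have to be found in the camera images.
- bin_block: Yellow parts bin with the step block, fixed; all four look alike and change places. Origin: underside centre; its +x runs from key to tray. 134 (x) x 96 (y) mm. Tray at +x, middle at x = +28 mm, inside 72 x 90 mm, floor 5 mm up, walls 30 mm high, front wall 16 mm. Grey key housing 42 x 46 mm, top 27 mm above the worktop, centred at x = -41 mm.
- key_block_top (a point): Centre of the flat top of the round green key of the bin with the step block. The key is 27 mm across; its top is 37 mm above the worktop when up (10 mm proud of the housing) and moves with the key: 29 mm when fully down.
- key_block (a joint): How far the key of the bin with the step block is pressed in: 0 = up (at the start), 0.008 m = fully down, against a hard stop. It slides straight down against a steady friction of about 2.5 N, has no spring, and stays where it is left.
- part_block: The black stepped block (52 x 60 x 36 mm, a stair of steps), lying loose in its bin's tray; origin at the centre of its underside, z up. Not to be moved.
- bin_stud: Yellow parts bin with the stud, fixed; all four look alike and change places. Origin: underside centre; its +x runs from key to tray. 134 (x) x 96 (y) mm. Tray at +x, middle at x = +28 mm, inside 72 x 90 mm, floor 5 mm up, walls 30 mm high, front wall 16 mm. Grey key housing 42 x 46 mm, top 27 mm above the worktop, centred at x = -41 mm.
- key_stud_top (a point): Centre of the flat top of the round green key of the bin with the stud. The key is 27 mm across; its top is 37 mm above the worktop when up (10 mm proud of the housing) and moves with the key: 29 mm when fully down.
- key_stud (a joint): How far the key of the bin with the stud is pressed in: 0 = up (at the start), 0.008 m = fully down, against a hard stop. It slides straight down against a steady friction of about 2.5 N, has no spring, and stays where it is left.
- part_stud: The threaded stud (a dark rod 10 mm thick and 80 mm long, lying down), lying loose in its bin's tray; origin at the centre of its underside, z up. Not to be moved.
- bin_nut: Yellow parts bin with the flange nut, fixed; all four look alike and change places. Origin: underside centre; its +x runs from key to tray. 134 (x) x 96 (y) mm. Tray at +x, middle at x = +28 mm, inside 72 x 90 mm, floor 5 mm up, walls 30 mm high, front wall 16 mm. Grey key housing 42 x 46 mm, top 27 mm above the worktop, centred at x = -41 mm.
- key_nut_top (a point): Centre of the flat top of the round green key of the bin with the flange nut. The key is 27 mm across; its top is 37 mm above the worktop when up (10 mm proud of the housing) and moves with the key: 29 mm when fully down.
- key_nut (a joint): How far the key of the bin with the flange nut is pressed in: 0 = up (at the start), 0.008 m = fully down, against a hard stop. It slides straight down against a steady friction of about 2.5 N, has no spring, and stays where it is left.
- part_nut: The flange nut (dark, hexagon on a round flange, 24 mm across, 14 mm high), lying loose in its bin's tray; origin at the centre of its underside, z up. Not to be moved.
- bin_collet: Yellow parts bin with the collet, fixed; all four look alike and change places. Origin: underside centre; its +x runs from key to tray. 134 (x) x 96 (y) mm. Tray at +x, middle at x = +28 mm, inside 72 x 90 mm, floor 5 mm up, walls 30 mm high, front wall 16 mm. Grey key housing 42 x 46 mm, top 27 mm above the worktop, centred at x = -41 mm.
- key_collet_top (a point): Centre of the flat top of the round green key of the bin with the collet. The key is 27 mm across; its top is 37 mm above the worktop when up (10 mm proud of the housing) and moves with the key: 29 mm when fully down.
- key_collet (a joint): How far the key of the bin with the collet is pressed in: 0 = up (at the start), 0.008 m = fully down, against a hard stop. It slides straight down against a steady friction of about 2.5 N, has no spring, and stays where it is left.
- part_collet: The collet (bright steel tapered sleeve, 33 mm across, 40 mm high, standing), lying loose in its bin's tray; origin at the centre of its underside, z up. Not to be moved.
- tin: Blue round tin, 66 mm across and 37 mm high, loose on the right of the bins; a bystander, origin at the centre of its underside.
- hexkey: Black L-shaped hex key, 104 x 36 x 8 mm, loose on the right of the bins; a bystander, origin at the centre of its underside.
There are look-alikes about, which are no part of the job. What is shaped like the bin_nut but red is not meant.

How it is judged:
By the outcome, as a careful person would: the job done as asked, in the order asked, and still so for the second after the job is handed in, with the robot touching nothing.
It also fails if it takes over 48 s, if anything falls off the work surface, if the arm or the gripper's body presses on something with over 40 N, if the wrist force passes 120 N, or if a joint passes its speed limit or range.

## Working session

There is one attempt and no reset: what is moved stays moved. The work goes in short steps, Python scripts to look and compute and a tool call to move; the robot and the scene stay as the last step left them, time stands still between calls to the robot, and variables do not carry over. Pictures are saved under pics/ and viewed, at most 10 in all, crops included, and the job is handed in when it is done.

Besides the shell and the picture viewer there is one more tool, called after ">>>" in YAML: its name, and indented under it one key for each argument. send_rows: Moves the arm, as the interface text tells. Its arguments: {"type":"object","properties":{"rows":{"type":"string"},"newtons":{"type":"number"}},"required":["rows"]}

```bash
mkdir -p pics
python3 - <<'E'
from station import *
import cv2, numpy as np
s=state(); print(s['t'],s['position'],s['eef_rot'],s['width'],tips_ahead)
for n in("top","scene"):
    im=snapshot(n); cv2.imwrite(f"pics/{n}0.png",im)
    m=camera_model(n); print(n,m)
    h=cv2.cvtColor(im,cv2.COLOR_BGR2HSV)
    g=cv2.inRange(h,(40,80,50),(85,255,255))
    k,l,st,c=cv2.connectedComponentsWithStats(g)
    for i in range(1,k):
        if st[i,4]>40: print(st[i],c[i])
E
```

```text
0.0 [0.18748446 0.64772596 0.23132135] [-0.44109567 -3.11010707  0.00331662] 0.08809232857629784 0.014
top {'fx': 521.2407245780892, 'fy': 521.2407245780892, 'cx': 281.6063341758197, 'cy': 207.44371681917772, 'k1': -0.14655950205936852, 'T': array([[ 0.00410058, -0.98848678,  0.15125169,  0.24323631],
       [-0.99998833, -0.00443966, -0.00190417, -0.1710189 ],
       [ 0.00255376, -0.15124212, -0.98849345,  1.70032726],
       [ 0.        ,  0.        ,  0.        ,  1.        ]])}
[143 200   8   8  52] [146.71153846 203.28846154]
[199 205   8   8  50] [202.88 208.42]
[257 205   8   9  50] [260.76 209.  ]
[311 209   8   8  50] [314.6 212.4]
[429 251   9   8  51] [432.82352941 254.62745098]
[  0 329  51  71 910] [ 23.48681319 366.5956044 ]
[237 334  23  59 366] [250.37978142 365.67213115]
[196 340   9  20  48] [199.39583333 350.22916667]
[ 43 355  14  16  68] [ 49.95588235 363.72058824]
[ 57 371  19  15  64] [ 66.265625 376.78125 ]
[  49  370   96   50 1447] [ 97.41534209 396.6357982 ]
[ 58 405  15  12  49] [ 65.42857143 409.79591837]
[ 73 407  11  13  58] [ 78.27586207 413.4137931 ]
scene {'fx': 450.00731257965754, 'fy': 450.00731257965754, 'cx': 277.0556025376277, 'cy': 205.05153136979928, 'k1': 0.040564293005863214, 'T': array([[ 0.92405666, -0.23021465,  0.30515653,  0.05533796],
       [-0.38161999, -0.60160572,  0.70173837, -1.18227421],
       [ 0.02203347, -0.76489985, -0.64377228,  0.96216183],
       [ 0.        ,  0.        ,  0.        ,  1.        ]])}
[   0    0   37  126 1000] [16.191 61.576]
[  0  51  22  76 285] [ 9.79298246 87.09824561]
[ 10 129  42  35 847] [ 30.00826446 147.540732  ]
[ 56 130  21  32 242] [ 63.18595041 149.44628099]
[ 97 135  15  26 165] [105.26666667 150.73939394]
[ 93 206  14  10  43] [100.27906977 210.11627907]
[ 77 218  68  23 657] [108.00152207 229.63622527]
[283 225   9   7  53] [287.37735849 228.03773585]
[294 342  11  12 108] [298.94444444 347.50925926]
```

View pics/top0.png

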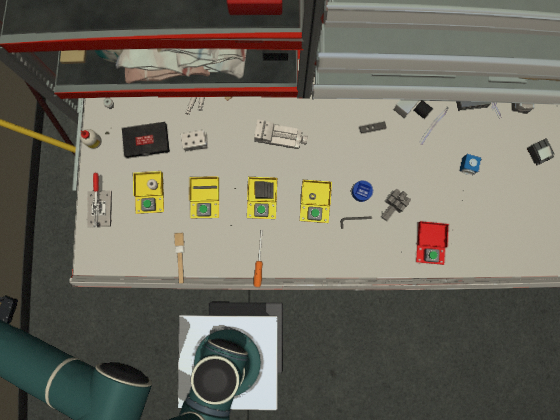

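View pics/scene0.png

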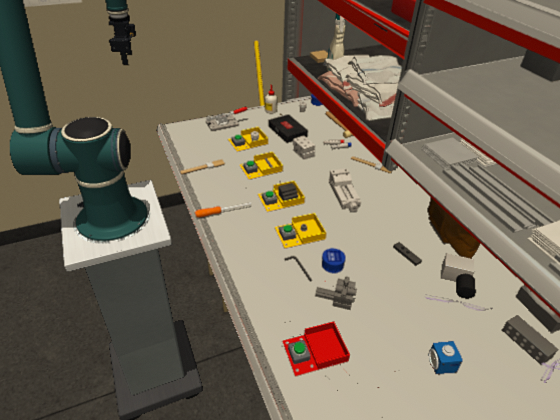

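```bash
cat > h.py <<'E'
from station import *
import cv2, numpy as np
def ray(m,p):
    K=np.array([[m['fx'],0,m['cx']],[0,m['fy'],m['cy']],[0,0,1]])
    u=cv2.undistortPoints(np.array([[p]],float),K,np.array([m['k1'],0,0,0,0]))[0,0]
    T=np.array(m['T']); return T[:3,3],T[:3,:3]@np.r_[u,1]
def plane(m,p,z):
    o,d=ray(m,p); return o+d*(z-o[2])/d[2]
def blobs(im,lo,hi,a):
    g=cv2.inRange(cv2.cvtColor(im,cv2.COLOR_BGR2HSV),lo,hi)
    k,l,st,c=cv2.connectedComponentsWithStats(g)
    return [(st[i],c[i]) for i in range(1,k) if st[i,4]>a]
E
python3 - <<'E'
from h import *
im=cv2.imread('pics/top0.png'); m=camera_model('top')
for p in [(146.7,203.3),(202.9,208.4),(260.8,209),(314.6,212.4)]: print('top',plane(m,p,.036).round(4))
for s,c in blobs(im,(22,120,120),(35,255,255),100): print('yel',s,c.round(1),plane(m,c,.02).round(3))
sc=cv2.imread('pics/scene0.png'); ms=camera_model('scene')
for s,c in blobs(sc,(40,80,40),(85,255,255),12):
    if s[0]>200: print('sc',s,c.round(1),plane(ms,c,.036).round(4))
for s,c in blobs(sc,(40,60,40),(85,255,255),12):
    if 200<s[0]<320 and 100<s[1]<300: print('sc60',s,c.round(1),plane(ms,c,.036).round(4))
a=cv2.resize(im[165:235,120:345],None,fx=3.5,fy=3.5,interpolation=cv2.INTER_CUBIC)
b=cv2.resize(sc[115:255,220:340],None,fx=2.4,fy=2.4,interpolation=cv2.INTER_CUBIC)
w=np.zeros((a.shape[0]+b.shape[0],a.shape[1],3),np.uint8); w[:a.shape[0]]=a; w[a.shape[0]:,:b.shape[1]]=b
cv2.imwrite('pics/crop.png',w)
E
```

```text
top [0.5096 0.2663 0.036 ]
top [0.4936 0.0807 0.036 ]
top [ 0.4925 -0.1071  0.036 ]
top [ 0.4822 -0.2808  0.036 ]
yel [  0 120  76  32 424] [ 36.8 135.4] [0.749 0.674 0.02 ]
yel [133 171  31  43 811] [147.9 190.6] [0.555 0.268 0.02 ]
yel [189 177  30  41 874] [204.3 195.9] [0.537 0.08  0.02 ]
yel [247 177  30  42 665] [260.9 198.4] [ 0.53  -0.106  0.02 ]
yel [300 180  32  43 913] [315.3 199.2] [ 0.528 -0.284  0.02 ]
sc [235 135   7   5  30] [237.7 136.8] [0.5087 0.2617 0.036 ]
sc [247 161   7   6  33] [250.1 163. ] [0.4932 0.0782 0.036 ]
sc [266 191   8   6  39] [269.1 193.5] [ 0.4924 -0.1086  0.036 ]
sc [283 225   9   7  53] [287.4 228. ] [ 0.4823 -0.2834  0.036 ]
sc [294 342  11  12 108] [298.9 347.5] [ 0.346  -0.6651  0.036 ]
sc60 [235 134   7   6  32] [237.7 136.7] [0.509  0.2629 0.036 ]
sc60 [247 161   7   6  36] [249.9 163.1] [0.4925 0.0777 0.036 ]
sc60 [265 191   9   7  47] [269.  193.8] [ 0.4914 -0.1102  0.036 ]
sc60 [283 225   9   8  57] [287.3 228.3] [ 0.4817 -0.2842  0.036 ]
```

View pics/crop.png

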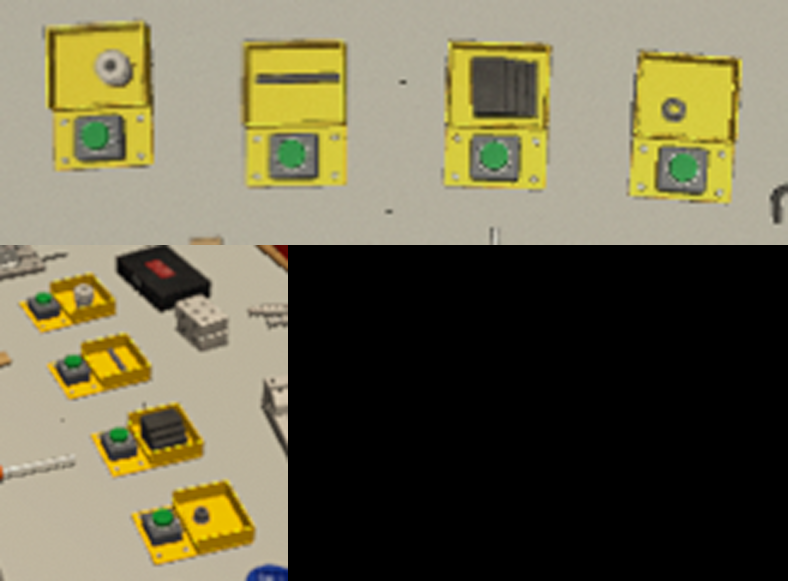

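Top view, left to right: collet bin, stud bin, block bin and nut bin, with keys at (147,203), (203,208), (261,209) and (315,212). The red look-alike is at (433,255). The two views agree to about 3 mm. I'll shut the gripper and travel high to the block key.

>>> send_rows:
  rows: "0 0 0 -200 -255 0 0;0 0 0 -200 -255 0 0;0 0 0 -200 -255 0 0;0 0 0 -200 -255 0 0;0 0 0 -200 -255 0 0;0 0 0 -200 -255 0 0;0 0 0 -200 -255 0 0;0 0 0 -200 -255 0 0"

```text
t: 0.77
position: [0.309, 0.3449, 0.2321]
eef_rot: [-0.442, -3.11, 0.002]
force: [0.9, 0.3, 0.4]
width: 0.0364
finger_force: 0.0
```

>>> send_rows:
  rows: "0 0 0 -200 -255 20 0;0 0 0 -200 -255 20 0;0 0 0 -200 -255 20 0;0 0 0 -200 -255 20 0;0 0 0 -200 -255 20 0;0 0 0 -200 -255 20 0;0 0 0 -200 -255 20 0;0 0 0 -200 -255 20 0"

```text
t: 1.43
position: [0.4303, 0.0445, 0.2123]
eef_rot: [0.443, 3.11, -0.001]
force: [0.2, 0.4, 0.4]
width: 0.0004
finger_force: 0.0
```

```bash
cat >> h.py <<'E'
from scipy.spatial.transform import Rotation as R
def go(x,y,z):  # tool-frame shift in mm bringing the fingertips to x,y,z
    s=state(); r=R.from_rotvec(s['eef_rot']); tip=s['position']+r.apply([0,0,tips_ahead])
    print('tip',tip.round(4),'zax',r.apply([0,0,1]).round(3),'F',np.round(s['force'],1),'t',s['t'],'w',round(s['width'],4))
    print('shift',(1000*r.inv().apply(np.array([x,y,z])-tip)).round(1))
E
python3 -c "from h import *;go(.4925,-.1083,.075)"
```

```text
tip [0.4303 0.0445 0.1983] zax [ 0.    -0.001 -1.   ] F [0.2 0.4 0.4] t 1.4333 w 0.0004
shift [-102.4 -129.3  123.4]
```

>>> send_rows:
  rows: "0 0 0 -102 -129 40 0;0 0 0 -102 -129 40 0;0 0 0 -102 -129 40 0;0 0 0 -102 -129 40 0;0 0 0 -102 -129 80 0;0 0 0 -102 -129 123 0;0 0 0 -102 -129 123 0;0 0 0 -102 -129 123 0"

```text
t: 2.1
position: [0.4889, -0.1044, 0.0868]
eef_rot: [-0.441, -3.102, -0.002]
force: [0.7, -0.0, 0.1]
width: 0.0007
finger_force: 0.0
```

Run:
```python
from h import *
im=snapshot('wrist');m=camera_model('wrist');cv2.imwrite('pics/w1.png',im)
for s,c in blobs(im,(40,80,40),(85,255,255),60): print(s,c.round(1),plane(m,c,.036).round(4))
go(.4925,-.1083,.029)
```

```text
[546 136  14  38 391] [553.6 155.5] [0.4944 0.0718 0.036 ]
[ 258  213   40   41 1186] [277.7 231.6] [ 0.4946 -0.1055  0.036 ]
[   5  268   47   32 1223] [ 28.4 285. ] [ 0.484  -0.2803  0.036 ]
tip [ 0.4914 -0.1047  0.0754] zax [-0.002  0.001 -1.   ] F [0.9 0.9 0.4] t 2.15 w 0.0004
shift [-2.2 -3.2 46.4]
```

View pics/w1.png

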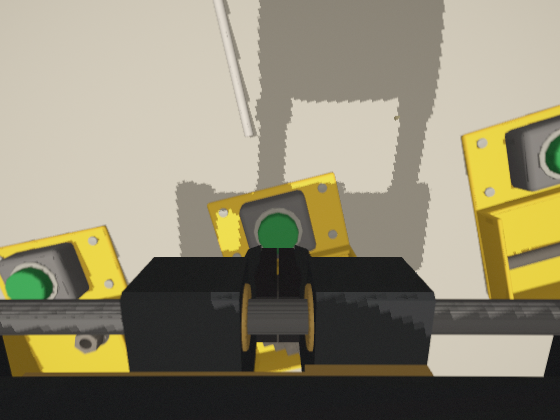

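The wrist view shows the block bin's key at (278,232), directly ahead of the fingertips. It measures about (0.493,-0.107). Pressing now.

>>> send_rows:
  rows: "0 0 0 -2 -2 18 0;0 0 0 -2 -2 32 0;0 0 0 -2 -2 36 0;0 0 0 -2 -2 38 0;0 0 0 -2 -2 40 0;0 0 0 -2 -2 41 0;0 0 0 -2 -2 42 0;0 0 0 -2 -2 42 0"

```text
t: 2.82
position: [0.4941, -0.1075, 0.0483]
eef_rot: [0.441, 3.109, -0.0]
force: [0.0, -0.4, 0.0]
width: 0.0002
finger_force: 0.0
```

>>> send_rows:
  rows: "0 0 0 0 0 1 0;0 0 0 0 0 2 0;0 0 0 0 0 3 0;0 0 0 0 0 3 0"

```text
t: 3.15
position: [0.4934, -0.1075, 0.0444]
eef_rot: [-0.441, -3.11, -0.0]
force: [-0.8, -1.1, -0.1]
width: 0.0004
finger_force: 0.0
```

>>> send_rows:
  rows: "0 0 0 0 0 0.5 0;0 0 0 0 0 1 0"

```text
t: 3.32
position: [0.4936, -0.1075, 0.0435]
eef_rot: [-0.441, -3.11, -0.0]
force: [0.9, -0.1, -0.2]
width: 0.0003
finger_force: 0.0
```

>>> send_rows:
  rows: "0 0 0 0 0 0.5 0;0 0 0 0 0 1 0"

```text
t: 3.48
position: [0.4936, -0.1075, 0.0425]
eef_rot: [-0.441, -3.11, 0.0]
force: [0.2, -0.8, -0.6]
width: 0.0004
finger_force: 0.0
```

Run:
```python
from h import *
im=snapshot('wrist');cv2.imwrite('pics/w2.png',cv2.resize(im[150:350,150:430],None,fx=2.5,fy=2.5))
s=state();print(s['force'],s['position'],s['joint_torque'])
```

```text
[ 0.25782871  0.42290762 -0.80779847] [ 0.49348587 -0.10751293  0.04243983] [-4.88975838e-04 -3.66814435e+01 -2.84487265e+01 -1.06864751e-02
  6.80185086e-02 -2.70425500e-05]
```

View pics/w2.png

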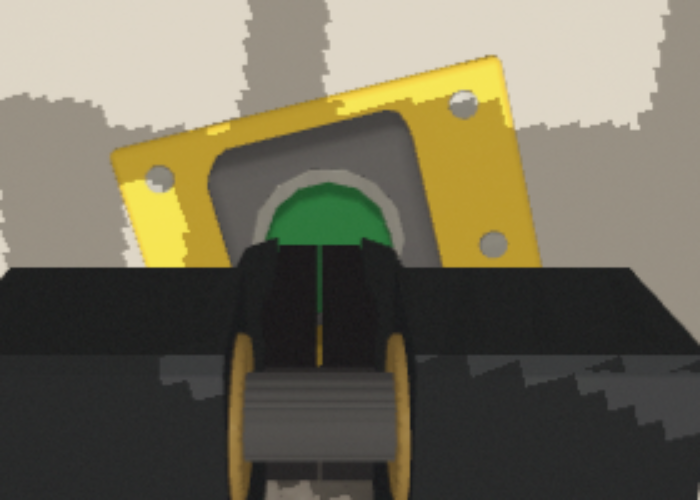

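The fingertips are over the key with its visible part at about (275,235) in the full frame. There is no contact force yet, so I'll continue down in small steps.

>>> send_rows:
  rows: "0 0 0 0 0 0.5 0;0 0 0 0 0 1 0"

```text
t: 3.7
position: [0.4936, -0.1075, 0.0416]
eef_rot: [0.441, 3.11, -0.0]
force: [0.7, 0.3, -0.2]
width: 0.0005
finger_force: 0.0
```

>>> send_rows:
  rows: "0 0 0 0 0 0.5 0;0 0 0 0 0 0.5 0"

```text
t: 3.87
position: [0.4935, -0.1075, 0.041]
eef_rot: [-0.441, -3.11, -0.0]
force: [-0.5, 1.3, -0.1]
width: 0.0005
finger_force: 0.0
```

>>> send_rows:
  rows: "0 0 0 0 0 0.5 0;0 0 0 0 0 0.5 0"

```text
t: 4.03
position: [0.4935, -0.1075, 0.0405]
eef_rot: [-0.441, -3.11, -0.0]
force: [-0.3, 0.5, 0.3]
width: 0.0003
finger_force: 0.0
```

>>> send_rows:
  rows: "0 0 0 0 0 0.5 0;0 0 0 0 0 0.5 0"

```text
t: 4.2
position: [0.4935, -0.1075, 0.0401]
eef_rot: [-0.441, -3.11, 0.0]
force: [0.5, 0.7, -0.2]
width: 0.0003
finger_force: 0.0
```

Run:
```python
from h import *
import station; print(station.tips_ahead)
a=snapshot('scene')[150:250,220:340];
b=snapshot('top')[165:235,225:345]
a=cv2.resize(a,(540,450),interpolation=cv2.INTER_CUBIC);b=cv2.resize(b,(257,150),interpolation=cv2.INTER_CUBIC)
w=np.zeros((450,800,3),np.uint8);w[:,:540]=a;w[:150,540:797]=b;cv2.imwrite('pics/s2.png',w)
```

```text
0.014
```

View pics/s2.png

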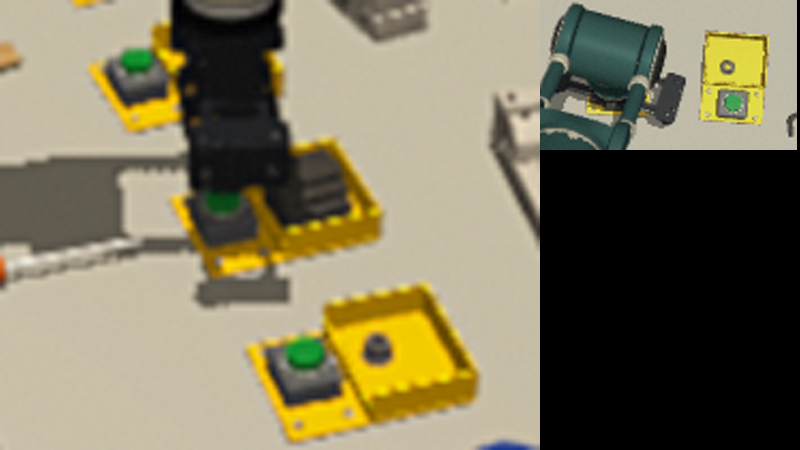

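The scene view shows the gripper over the block key at about (220,205) in the crop. Whether it touches is unclear. I'll check the fingertip position against the wrist camera.

Run:
```python
from h import *
s=state();m=camera_model('wrist');T=np.array(m['T']);r=R.from_rotvec(s['eef_rot'])
K=np.array([[m['fx'],0,m['cx']],[0,m['fy'],m['cy']],[0,0,1]])
def pr(P):
    q=np.linalg.inv(T)@np.r_[P,1]; return cv2.projectPoints(q[:3].reshape(1,1,3),np.zeros(3),np.zeros(3),K,np.array([m['k1'],0,0,0]))[0].ravel().round(1)
for z in(0,.008,.014,.02):
  for x in(-.009,0,.009): print(z,x,pr(s['position']+r.apply([x,0,z])))
for z in(.029,.037): print('key',z,pr([.4925,-.1075,z]))
print('camera in tool',r.inv().apply(T[:3,3]-s['position']).round(3))
im=snapshot('wrist')
for st,c in blobs(im,(40,80,40),(85,255,255),60): print(st,c.round(1))
print(s['force'],s['moment'])
```

```text
0 -0.009 [277.7 275.8]
0 0 [277.7 259.3]
0 0.009 [277.8 242.4]
0.008 -0.009 [277.7 269. ]
0.008 0 [277.7 253.1]
0.008 0.009 [277.7 236.9]
0.014 -0.009 [277.7 264.2]
0.014 0 [277.7 248.9]
0.014 0.009 [277.7 233.1]
0.02 -0.009 [277.7 259.8]
0.02 0 [277.7 244.9]
0.02 0.009 [277.7 229.6]
key 0.029 [277.1 249.2]
key 0.037 [277.1 255. ]
camera in tool [ 0.067 -0.    -0.153]
[256 224  51  53 941] [280.9 239.1]
[-0.00066449 -0.01674446  0.43235033] [-0.00361004  0.00824078 -0.03291737]
```

No contact yet: the key's apparent size suggests it is still up, and the shut fingertips look shorter than 14 mm. Continuing gently until force shows.

>>> send_rows:
  rows: "0 0 0 0 0 0.5 0;0 0 0 0 0 1 0"

```text
t: 4.52
position: [0.4936, -0.1075, 0.0391]
eef_rot: [0.441, 3.11, -0.0]
force: [-0.1, 0.4, 0.3]
width: 0.0007
finger_force: 0.0
```

>>> send_rows:
  rows: "0 0 0 0 0 0.5 0;0 0 0 0 0 1 0"

```text
t: 4.68
position: [0.4936, -0.1075, 0.038]
eef_rot: [-0.441, -3.11, 0.0]
force: [0.2, -0.7, 0.0]
width: 0.0002
finger_force: 0.0
```

>>> send_rows:
  rows: "0 0 0 0 0 0.5 0;0 0 0 0 0 1 0"

```text
t: 4.85
position: [0.4936, -0.1075, 0.037]
eef_rot: [-0.441, -3.11, -0.0]
force: [-0.1, -0.0, 0.8]
width: 0.0003
finger_force: 0.0
```

Run:
```python
from h import *
s=state();im=snapshot('wrist');cv2.imwrite('pics/w3.png',im)
for st,c in blobs(im,(40,80,40),(85,255,255),60): print(st,c.round(1))
print(s['position'],s['force'],s['moment'])
```

```text
[257 226  50  54 867] [280.8 240.3]
[ 0.49356655 -0.10748036  0.03704415] [-0.09205488 -0.00699686  0.76176474] [-0.01177971  0.01406077 -0.00014914]
```

>>> send_rows:
  rows: "0 0 0 0 0 1 0"

```text
t: 4.98
position: [0.4937, -0.1075, 0.0361]
eef_rot: [0.441, 3.11, -0.0]
force: [-0.8, -0.2, 0.1]
width: 0.0004
finger_force: 0.0
```

>>> send_rows:
  rows: "0 0 0 0 0 1 0"

```text
t: 5.07
position: [0.4936, -0.1075, 0.0351]
eef_rot: [0.441, 3.11, -0.0]
force: [0.7, -0.2, -0.0]
width: 0.0004
finger_force: 0.0
```

>>> send_rows:
  rows: "0 0 0 0 0 1 0"

```text
t: 5.15
position: [0.4936, -0.1075, 0.034]
eef_rot: [0.441, 3.11, 0.0]
force: [-0.9, -0.1, 0.3]
width: 0.0002
finger_force: 0.0
```

Run:
```python
from h import *
s=state();im=snapshot('wrist');cv2.imwrite('pics/w3.png',cv2.resize(im[190:310,200:360],None,fx=5,fy=5,interpolation=cv2.INTER_CUBIC))
for st,c in blobs(im,(40,80,40),(85,255,255),60): print(st,c.round(1))
print(s['position'],s['force'],s['moment'])
```

```text
[257 228  50  55 798] [280.8 241.4]
[ 0.49360392 -0.10750018  0.03401946] [-0.91393364 -0.1062818   0.34717967] [0.03853367 0.00771121 0.0158322 ]
```

View pics/w3.png

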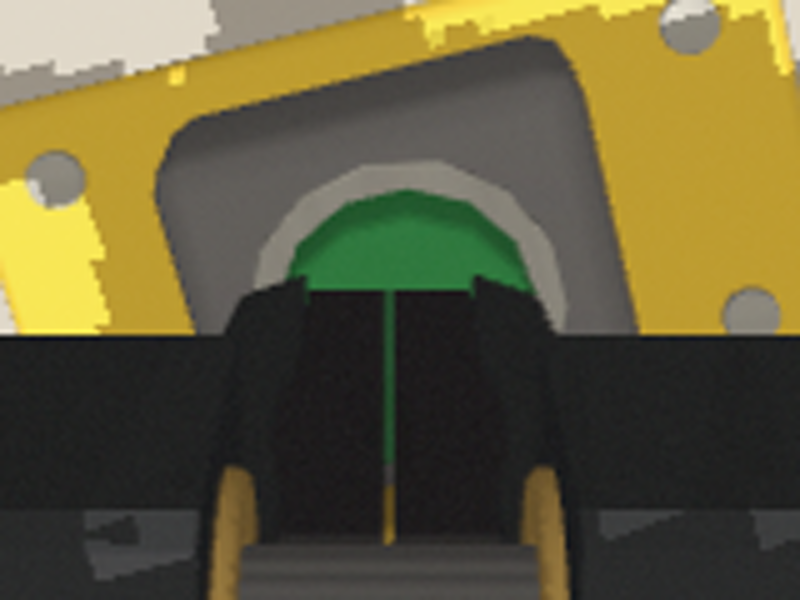

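The darker green band at crop (405,205) is the key's side wall, so the key is still up at about 37 mm and nothing is touching it. I'll keep descending while watching the force.

>>> send_rows:
  rows: "0 0 0 0 0 1 0"

```text
t: 5.28
position: [0.4936, -0.1075, 0.0331]
eef_rot: [0.441, 3.11, -0.0]
force: [0.5, 0.6, 1.1]
width: 0.0006
finger_force: 0.0
```

>>> send_rows:
  rows: "0 0 0 0 0 1 0"

```text
t: 5.37
position: [0.4936, -0.1075, 0.032]
eef_rot: [0.441, 3.11, -0.0]
force: [1.7, -0.4, -0.1]
width: 0.0002
finger_force: 0.0
```

>>> send_rows:
  rows: "0 0 0 0 0 1 0"

```text
t: 5.45
position: [0.4936, -0.1075, 0.0311]
eef_rot: [0.441, 3.11, -0.0]
force: [-1.1, 0.1, 2.0]
width: 0.0004
finger_force: 1.2
```

Run:
```python
from h import *
s=state();im=snapshot('wrist');w=cv2.resize(im[190:310,200:360],None,fx=2.5,fy=2.5,interpolation=cv2.INTER_CUBIC)
for st,c in blobs(im,(40,80,40),(85,255,255),60): print(st,c.round(1))
print(s['position'],s['force'],s['moment'])
a=cv2.resize(snapshot('scene')[165:225,240:310],None,fx=5.5,fy=5.5,interpolation=cv2.INTER_CUBIC)
o=np.zeros((330,785,3),np.uint8);o[:300,:400]=w;o[:,400:]=a;cv2.imwrite('pics/w4.png',o)
```

```text
[258 230  48  55 717] [280.8 242.7]
[ 0.49361651 -0.10750493  0.03105222] [-1.09085538  0.13466967  1.98891424] [ 0.00529979  0.14181713 -0.01603928]
```

View pics/w4.png

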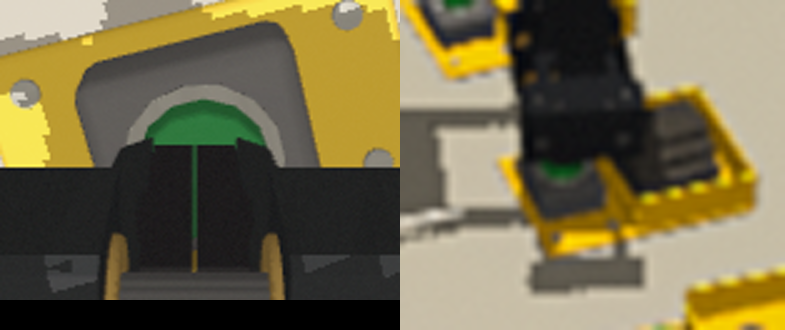

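First contact at TCP z of about 31.5 mm, with 2 N upward and 1.2 N on the finger. Continuing, I expect a steady 2.5 N for 8 mm and then the stop.

>>> send_rows:
  rows: "0 0 0 0 0 1 0"

```text
t: 5.63
position: [0.4936, -0.1075, 0.0303]
eef_rot: [-0.441, -3.11, 0.0]
force: [-0.4, -0.6, 2.7]
width: 0.0006
finger_force: 1.2
```

>>> send_rows:
  rows: "0 0 0 0 0 1 0"

```text
t: 5.72
position: [0.4936, -0.1075, 0.0293]
eef_rot: [0.441, 3.11, -0.0]
force: [-0.3, 0.3, 1.7]
width: 0.0006
finger_force: 1.2
```

>>> send_rows:
  rows: "0 0 0 0 0 1 0"

```text
t: 5.8
position: [0.4936, -0.1075, 0.0282]
eef_rot: [0.441, 3.11, -0.0]
force: [-0.9, -0.1, 1.7]
width: 0.0003
finger_force: 1.2
```

Run:
```python
from h import *
s=state();print(s['position'],s['force'],s['moment'])
im=snapshot('wrist')
for st,c in blobs(im,(40,80,40),(85,255,255),60): print(st,c.round(1))
```

```text
[ 0.49362889 -0.10751641  0.02822316] [-0.94001815 -0.06830263  1.70909638] [ 0.06048487  0.13043063 -0.03664025]
[258 232  48  53 640] [280.8 243.7]
```

The force stays near 2.5 N, so the key is sliding.

>>> send_rows:
  rows: "0 0 0 0 0 1 0;0 0 0 0 0 2 0;0 0 0 0 0 3 0"

```text
t: 6.1
position: [0.4937, -0.1075, 0.0251]
eef_rot: [0.441, 3.11, -0.0]
force: [-0.9, 0.2, 1.8]
width: 0.0005
finger_force: 1.2
```

>>> send_rows:
  rows: "0 0 0 0 0 1 0"

```text
t: 6.18
position: [0.4937, -0.1075, 0.0241]
eef_rot: [0.441, 3.11, -0.0]
force: [-0.4, -0.1, 2.4]
width: 0.0006
finger_force: 1.2
```

>>> send_rows:
  rows: "0 0 0 0 0 0.5 0;0 0 0 0 0 0.5 0"

```text
t: 6.35
position: [0.4937, -0.1075, 0.0235]
eef_rot: [0.441, 3.11, -0.0]
force: [0.2, 0.3, 1.0]
width: 0.0006
finger_force: 0.4
```

>>> send_rows:
  rows: "0 0 0 0 0 0.5 0;0 0 0 0 0 0.5 0"

```text
t: 6.52
position: [0.4937, -0.1075, 0.0233]
eef_rot: [0.441, 3.11, -0.0]
force: [-0.9, 0.5, 4.3]
width: 0.0001
finger_force: 1.8
```

>>> send_rows:
  rows: "0 0 0 0 0 0.5 0;0 0 0 0 0 0.5 0"

```text
t: 6.68
position: [0.4937, -0.1075, 0.0232]
eef_rot: [-0.441, -3.11, -0.0]
force: [-2.4, 0.6, 7.6]
width: 0.0006
finger_force: 3.8
```

>>> send_rows:
  rows: "0 0 0 0 0 0.3 0;0 0 0 0 0 0.3 0"

```text
t: 6.85
position: [0.4937, -0.1076, 0.0232]
eef_rot: [-0.441, -3.11, 0.0]
force: [-3.8, 0.4, 9.9]
width: 0.0007
finger_force: 5.0
```

Hard stop at TCP z = 23.2 mm with 10 N, after 8 mm of travel. Lifting and moving to the stud key.

>>> send_rows:
  rows: "0 0 0 0 0 -5 0;0 0 0 0 0 -30 0;0 0 0 0 0 -62 0;0 0 0 0 0 -62 0"

```text
t: 7.18
position: [0.4977, -0.1086, 0.0896]
eef_rot: [0.44, 3.101, -0.002]
force: [1.6, -0.7, 1.0]
width: 0.0008
finger_force: 0.0
```

Run:
```python
from h import *
im=snapshot('wrist')
for st,c in blobs(im,(40,80,40),(85,255,255),60): print(st,c.round(1))
m=camera_model('wrist')
for st,c in blobs(im,(40,80,40),(85,255,255),60): print(plane(m,c,.036).round(4))
go(.4935,.0790,.085)
```

```text
[549 120  11  35 297] [554.8 137.8]
[ 261  196   39   36 1081] [280.  213.7]
[   9  250   47   39 1395] [ 32.  269.3]
[0.4889 0.0677 0.036 ]
[ 0.4886 -0.1044  0.036 ]
[ 0.4796 -0.2751  0.036 ]
tip [ 0.4968 -0.1084  0.0737] zax [ 0.007 -0.002 -1.   ] F [ 0.5  0.4 -0.4] t 7.2333 w 0.0003
shift [ 55.2 179.1 -11.7]
```

>>> send_rows:
  rows: "0 0 0 52 179 0 0;0 0 0 52 179 0 0;0 0 0 52 179 0 0;0 0 0 52 179 0 0;0 0 0 52 179 0 0;0 0 0 52 179 0 0;0 0 0 52 179 0 0;0 0 0 52 179 0 0"

```text
t: 7.9
position: [0.4927, 0.0784, 0.0834]
eef_rot: [-0.44, -3.109, 0.001]
force: [0.6, -0.5, 0.2]
width: 0.0006
finger_force: 0.0
```

Run:
```python
from h import *
im=snapshot('wrist');m=camera_model('wrist')
for st,c in blobs(im,(40,80,40),(85,255,255),60): print(st,c.round(1),plane(m,c,.036).round(4))
go(.4935,.0790,.085)
```

```text
[ 265  206   41   42 1361] [284.8 226.8] [0.4925 0.0828 0.036 ]
[  5 279  38  21 615] [ 22.6 290.7] [ 0.4867 -0.0981  0.036 ]
tip [0.4929 0.0779 0.0696] zax [-0.001 -0.001 -1.   ] F [ 0.2  0.  -0. ] t 7.95 w 0.0004
shift [ -0.3   1.2 -15.4]
```

>>> send_rows:
  rows: "0 0 0 0 2 25 0;0 0 0 0 2 42 0;0 0 0 0 2 50 0;0 0 0 0 2 51 0;0 0 0 0 2 52 0;0 0 0 0 2 53 0;0 0 0 0 2 54 0"

```text
t: 8.53
position: [0.4949, 0.0806, 0.0312]
eef_rot: [0.442, 3.109, 0.001]
force: [0.5, -0.3, 0.6]
width: 0.0009
finger_force: 0.0
```

>>> send_rows:
  rows: "0 0 0 0 0 1 0;0 0 0 0 0 2 0;0 0 0 0 0 3 0;0 0 0 0 0 4 0;0 0 0 0 0 4.5 0"

```text
t: 8.95
position: [0.4948, 0.0809, 0.0262]
eef_rot: [0.441, 3.109, 0.0]
force: [1.5, -0.8, 2.4]
width: 0.0006
finger_force: 1.2
```

>>> send_rows:
  rows: "0 0 0 0 0 0.5 0;0 0 0 0 0 1 0;0 0 0 0 0 1 0"

```text
t: 9.2
position: [0.4944, 0.081, 0.0249]
eef_rot: [0.441, 3.11, 0.001]
force: [2.2, 0.5, 1.9]
width: 0.0003
finger_force: 1.1
```

>>> send_rows:
  rows: "0 0 0 0 0 0.5 0;0 0 0 0 0 1 0;0 0 0 0 0 1.5 0;0 0 0 0 0 1.5 0"

```text
t: 9.53
position: [0.4941, 0.081, 0.0233]
eef_rot: [0.441, 3.11, 0.0]
force: [0.7, 0.1, 1.6]
width: 0.0005
finger_force: 0.5
```

>>> send_rows:
  rows: "0 0 0 0 0 0.4 0;0 0 0 0 0 0.4 0"

```text
t: 9.7
position: [0.4941, 0.081, 0.0233]
eef_rot: [-0.441, -3.11, -0.0]
force: [0.3, -0.1, 5.2]
width: 0.0005
finger_force: 2.7
```

>>> send_rows:
  rows: "0 0 0 0 0 0.4 0;0 0 0 0 0 0.4 0"

```text
t: 9.87
position: [0.4941, 0.081, 0.0232]
eef_rot: [-0.441, -3.11, -0.0]
force: [-1.0, 0.4, 8.5]
width: 0.0004
finger_force: 4.2
```

Stud key is at its stop too, at 8.5 N. Lifting and moving to the nut key.

>>> send_rows:
  rows: "0 0 0 0 0 -5 0;0 0 0 0 0 -30 0;0 0 0 0 0 -60 0;0 0 0 0 0 -60 0;0 0 0 0 0 -60 0"

```text
t: 10.28
position: [0.4946, 0.081, 0.0838]
eef_rot: [0.441, 3.108, 0.001]
force: [0.7, 0.2, -0.4]
width: 0.0005
finger_force: 0.0
```

>>> send_rows:
  rows: "0 0 0 -49 -192 0 0;0 0 0 -49 -192 0 0;0 0 0 -49 -192 0 0;0 0 0 -49 -192 0 0;0 0 0 -49 -192 0 0;0 0 0 -49 -192 0 0"

```text
t: 10.78
position: [0.4859, -0.1215, 0.0809]
eef_rot: [-0.448, -3.107, 0.002]
force: [-0.4, 0.2, 0.0]
width: 0.0004
finger_force: 0.0
```

>>> send_rows:
  rows: "0 0 0 -40 -160 0 0;0 0 0 -40 -160 0 0;0 0 0 -40 -160 0 0;0 0 0 -40 -160 0 0;0 0 0 -40 -160 0 0;0 0 0 -40 -160 0 0;0 0 0 -40 -160 0 0;0 0 0 -40 -160 0 0"

```text
t: 11.45
position: [0.4807, -0.2799, 0.0812]
eef_rot: [-0.439, -3.108, -0.003]
force: [-0.1, 1.9, -1.4]
width: 0.0004
finger_force: 0.0
```

Run:
```python
from h import *
im=snapshot('wrist');m=camera_model('wrist')
for st,c in blobs(im,(40,80,40),(85,255,255),60): print(st,c.round(1),plane(m,c,.036).round(4))
go(.482,-.282,.037)
```

```text
[532 150  28  41 934] [547.2 171.1] [ 0.4898 -0.1136  0.036 ]
[ 258  210   41   42 1307] [277.8 229.9] [ 0.4807 -0.2797  0.036 ]
tip [ 0.481  -0.2799  0.0676] zax [-0.002  0.002 -1.   ] F [1.  0.6 0.6] t 11.5 w 0.0008
shift [-1.6 -1.7 30.6]
```

>>> send_rows:
  rows: "0 0 0 -1 -1 25 0;0 0 0 -1 -1 41 0;0 0 0 -1 -1 48 0;0 0 0 -1 -1 50 0;0 0 0 -1 -1 51 0;0 0 0 -1 -1 52 0;0 0 0 -1 -1 53 0;0 0 0 -1 -1 54 0"

```text
t: 12.17
position: [0.4831, -0.2835, 0.0296]
eef_rot: [0.441, 3.109, -0.001]
force: [-0.2, 1.7, 3.8]
width: 0.0006
finger_force: 1.2
```

>>> send_rows:
  rows: "0 0 0 0 0 1 0;0 0 0 0 0 2 0;0 0 0 0 0 3 0;0 0 0 0 0 3 0"

```text
t: 12.5
position: [0.4829, -0.2837, 0.0258]
eef_rot: [0.441, 3.109, -0.001]
force: [1.7, -0.3, 2.4]
width: 0.0008
finger_force: 1.0
```

>>> send_rows:
  rows: "0 0 0 0 0 1 0;0 0 0 0 0 2 0;0 0 0 0 0 2.5 0;0 0 0 0 0 2.5 0"

```text
t: 12.83
position: [0.4827, -0.2837, 0.0233]
eef_rot: [0.441, 3.11, -0.001]
force: [2.4, -0.7, 3.8]
width: 0.0006
finger_force: 1.7
```

>>> send_rows:
  rows: "0 0 0 0 0 0.4 0;0 0 0 0 0 0.4 0"

```text
t: 13.0
position: [0.4827, -0.2837, 0.0233]
eef_rot: [0.441, 3.11, -0.001]
force: [1.0, 1.5, 6.1]
width: 0.0008
finger_force: 3.0
```

>>> send_rows:
  rows: "0 0 0 0 0 0.4 0;0 0 0 0 0 0.4 0"

```text
t: 13.17
position: [0.4827, -0.2837, 0.0233]
eef_rot: [0.441, 3.11, -0.001]
force: [-0.6, 1.3, 9.1]
width: 0.0007
finger_force: 4.3
```

Nut key at its stop. Lifting clear and checking with a picture.

>>> send_rows:
  rows: "0 0 0 0 0 -5 0;0 0 0 0 0 -30 0;0 0 0 0 0 -70 0;0 0 0 0 0 -110 0;0 0 0 0 0 -150 0;0 0 0 0 0 -150 0;0 0 0 0 0 -150 0;0 0 0 0 0 -150 0"

```text
t: 13.83
position: [0.4813, -0.2829, 0.1714]
eef_rot: [-0.441, -3.109, -0.001]
force: [-1.1, -0.2, -0.5]
width: 0.0007
finger_force: 0.0
```

Run:
```python
from h import *
a=cv2.resize(snapshot('scene')[115:275,215:365],None,fx=3.7,fy=3.7,interpolation=cv2.INTER_CUBIC);cv2.imwrite('pics/end.png',a)
s=state();print(s['position'],s['force'])
```

```text
[ 0.48074967 -0.28249177  0.17021955] [ 0.21334529  0.64201355 -0.66444771]
```

View pics/end.png

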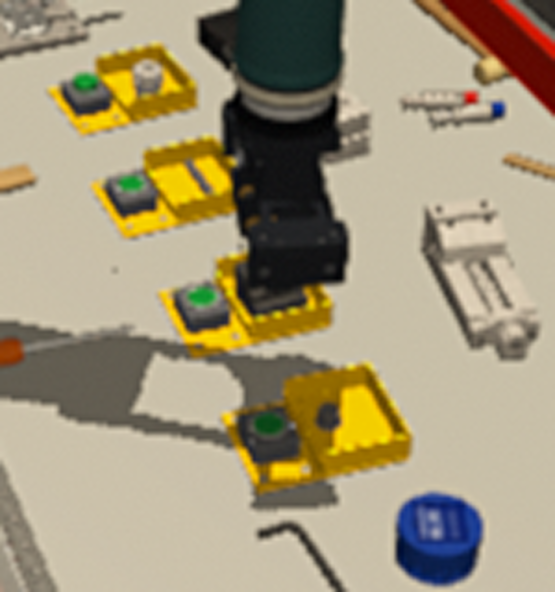

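The picture shows the stud (131,184), block (202,298) and nut (268,425) keys sunk in their housings. The collet key (86,82) is still proud, and the parts, tin and hex key are where they were.

```bash
python3 -c "from station import *;print(job_done())"
```

```text
the job is handed in; nothing more can be done
None
```

I pressed the block, stud and nut keys in that order, each down to its hard stop with at most about 10 N. The collet key is still up, the parts, tin and hex key look undisturbed in the last picture, and the job was handed in at about 14 s.

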